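# Lift the retaining ring of the filter pot with a pick

## Task

Take the ring pick that lies on the bench, put its spike into the notch in the rim of the filter pot, under the free end of the split retaining ring, and gently lift the ring out of its groove until that end stands at least 50 mm above the rim. The ring stays up by itself; then lay the pick back down on the bench. Touch the pot and ring only with the pick, not with the hand, and leave the other things where they are.

Things in the scene. Friction and masses are not known exactly. Their poses are not given: they have to be found in the camera images.
- filter_pot: Round dark painted dust-filter pot fixed to the bench, outer diameter 144 mm (foot flange 170), rim top 84 mm above the bench; flat cover inside, a 34 mm thick pipe stub at its +y side up to 86 mm from the axis. Origin: centre of its underside, z up. Its -x axis points, roughly towards the robot, to the notch in the rim; +x to the hinge of the split ring that lies flush inside the rim.
- notch (a point): Middle of the outer mouth of the rim's notch, 72 mm from the pot's axis, 70 mm above the bench. The notch is a channel open outside, running along the pot's +x towards its axis: 35 mm long, 33 mm wide at the mouth, 17 mm at the inner end, floor 62 mm above the bench; 16 mm of height is free under the ring, which covers it from 8 to 22 mm behind the mouth.
- ring_end (a point): Point under the steel split ring (outer diameter 128 mm, inner 100, 6 mm thick) at its free end, above the notch's middle; halfway across its 14 mm width; 78 mm above the bench when in the groove (top flush with the rim). The end reaches 8 mm farther towards the pot's -y, to a 22 mm gap; beyond the gap, the other end lies solidly on its seat.
- ring_hinge (a point): Middle of the ring's hinge pin at the back of the pot, 80 mm behind the pot's axis (pot's +x) and 81 mm above the bench; the pin lies along the pot's y. The free end lies 137 mm in front of it and swings up about it.
- ring (a joint): Angle of the ring about its hinge: 0 in its groove, growing as the free end lifts, up to 1.4 rad. 0.37 rad puts the free end 50 mm up. It has friction and stays where it is left; lifting it at the free end takes 1 to 1.5 N.
- pick: Hand pick lying flat on the bench: flat-sided dark wooden handle 90 mm long, 19 mm wide and 24 mm high, a short brass ferrule and a straight steel spike 6 mm thick, 60 mm of it bare; 165 mm long in all, 70 g. Origin: under the point pick_handle, on the bench; its +x runs along the pick to the tip, z up.
- pick_tip (a point): End of the spike, on the pick's axis, 110 mm ahead of pick_handle (the pick's +x), 12 mm above the bench while the pick lies on it.
- pick_handle (a point): Point on the axis inside the wooden handle, 35 mm from its front end, a good place to grip it across its 19 mm width; 12 mm above the bench while the pick lies on it. The line from here to pick_tip is the pick's axis.
- sanding_block: Brown sanding block, 71x100x25 mm, lying on the bench; bystander. Origin: centre of its underside.
- tub: Cream plastic paste tub, 72 mm across and 42 mm high, standing on the bench; bystander. Origin: centre of its underside.
- offcut: Pale wooden offcut, 58x64x23 mm, lying on the bench; bystander. Origin: centre of its underside.

How it is judged:
On the way, in this order (a step that is already met when the one before it is completed fails the run):
1. the pick's spike is in the notch, under the free end of the ring, which is still in its groove (value of joint ring below 0.1 rad and x of pick_tip in the frame of filter_pot between -0.064 and -0.03 m and y of pick_tip in the frame of filter_pot between -0.016 and 0.016 m and height (world z) of pick_tip below 0.083 m), for 0.05 s.
2. the ring is lifted at least 0.34 rad (its free end about 45 mm) by the pick's spike, whose tip is near the free end (value of joint ring above 0.34 rad and distance between pick_tip and ring_end below 0.06 m), for 0.1 s.
At the end, for the whole second after the job is handed in: The ring stands at least 0.33 rad up (free end about 45 mm above the rim) and still; the pick lies flat on the bench at rest (spike tip and handle axis both less than 30 mm above the bench), released (value of joint ring above 0.33 rad and velocity of joint ring between -0.05 and 0.05 rad/s and height (world z) of pick_tip between 0 and 0.03 m and height (world z) of pick_handle between 0 and 0.03 m and linear speed of pick below 0.02 m/s); the robot touches nothing.
It fails at once if the fingers or the arm press on the pot or its ring with more than 3 N (contact force between any of the fingers, the arm and filter_pot above 3 N).
It fails at once if the pick is forced against the pot or ring with more than 40 N (contact force between pick and filter_pot above 40 N).
It fails at once if a bystander is moved more than 30 mm (distance of any of sanding_block, tub, offcut from where it was at the start of the episode above 0.03 m).
It also fails if it takes over 67 s, if anything falls off the work surface, if the arm or the gripper's body presses on something with over 40 N, if the wrist force passes 120 N, or if a joint passes its speed limit or range.

## Robot

A 6-joint arm with a two-finger parallel gripper is mounted at the origin on a cart in front of the work surface, level with it; the furniture and walls round the work are solid. World frame = base frame: x ahead of the robot, y to its left, z up, the work surface at z = 0. Lengths are in m, angles in rad, forces in N, time in s.
With the tool pointing down it reaches from about 0.35 to 0.975 m from the base axis. Payload 4.9 kg.
Tool frame: the origin (TCP) lies between the finger pads; the fingertips stand 8 mm ahead of it and the grasp point (between the pads) lies 11 mm behind it; x points along the fingers, y is the direction in which the jaws open and shut, and the axes are right-handed (so a half turn about x gives the same grasp; the last joint's range is limited). The gripper opens to 85 mm and grips with 20 to 120 N. Pads are 22 mm wide; open, the fingers measure 114 mm over their backs; the gripper's body (76 mm by 85 mm) begins 54 mm behind the grasp point. The pads swing forward as they close: fully open they stand 13 mm farther back than shut.
Start: joints at [1.169, 0.053, 1.613, -0, 1.476, -0.119], TCP at [0.174, 0.6, 0.212] pointing down, gripper open.
Joint ranges: [-3.01, 3.01], [-1.01, 2.22], [0.06, 2.58], [-1.02, 4.17], [0.09, 2.62], [-3.14, 3.14]. Speed limits (rad/s): [2.57, 2.57, 3.14, 3.14, 3.14, 3.14].

## Interface

Orientations are given as a unit quaternion [w, x, y, z].
In Python, from rig import ctrl, effector, kinematics, vision, workorder, models, sensors gives the robot as it stands. Calls block until the motion is done:
- ctrl.movep(position, orientation): joint-space move of the TCP to a pose.
- ctrl.move_linear(position, velocity=0.15, rotation=None): straight line of the TCP; rotation=None keeps the orientation; velocity is the mean speed in m/s.
- ctrl.movej(angles): joint-space move.
- effector.grip(opening, effort=None): finger opening in m; effort is the grip in N (None keeps the last); returns when the fingers have stopped.
- ctrl.hold(seconds).
- kinematics.inverse_kinematics(position, orientation): joint angles nearest the present ones, or None.
- vision.get_image(name): name is "scene" or "top"; returns (picture, depth): 400x640x3 uint8, red, green, blue; 400x640 float32, m along the optical axis (not along the pixel's ray), 0 where there is no reading.
- vision.camera_info(name): a dict with "K" (3x3 intrinsics, pixels), "R" (3x3) and "t" (3): a world point X has camera coordinates R X + t. Camera axes: x right, y down, z forward; pixel columns grow to the right and rows downward; lengths in m; the calibration is good to about 2 mm. A picture is of the moment at which its call begins. camera_info takes no time and is no camera call.
A pose or a line that the arm cannot do raises ctrl.MotionError and nothing moves.
- workorder.hand_in(): hands the job in, once; it reports no verdict.
Trained networks look in the newest picture that a camera, given by its name, has taken for a name from the list of things; names that differ only in an ending like _2 or _b are one class to them, and where a whole thing is asked for, a point or a joint stands for the part that bears it (a point fixed in the world has none). Each returns a list of dicts, best first, with "confidence" (0 to 1); they miss things now and then, are a little off and sometimes report something else, mostly with a low value. They report only what shows in the picture. A call takes as long as a camera call.
- models.recognise(label, camera): "centre" ([row, column] in pixels, amid what is visible of it).
- models.trace(label, camera): "pixels" (400x640 bool, what is visible of it) and "centre" ([row, column] in pixels, amid what is visible of it).
Readings, each from a call of its own:
- sensors.read_clock(): time.
- sensors.read_joints(): joint angles.
- sensors.read_dq(): joint speeds.
- sensors.read_joint_torque(): joint torques, N m.
- sensors.read_tcp_pos(): TCP position.
- sensors.read_tcp_rot(): TCP orientation.
- sensors.read_wrist_force(): force on the tool from outside, world axes, zero at the start.
- sensors.read_moment(): the same for the moment, N m.
- sensors.read_opening(): finger opening in m.
Only numpy, scipy, OpenCV 4.12 (cv2) and the standard library are available. Lean on these libraries where they do the work, as an engineer would, in place of code of your own. Each camera call takes 0.05 s, during which the arm holds its last target.

## Working session

There is one attempt and no reset: what is moved stays moved. The work goes in short steps, each a Python script; the robot and the scene stay as the last script left them, time stands still between calls to the robot, and variables do not carry over. Pictures are saved under pics/ and viewed, and the job is handed in when it is done.

```bash
mkdir -p pics; ls; python3 - <<'E'
from rig import *
import cv2,numpy as np
for c in ("scene","top"):
    im,d=vision.get_image(c); cv2.imwrite(f"pics/{c}0.png",im[:,:,::-1]); np.save(f"{c}_d.npy",d)
    I=vision.camera_info(c); print(c,I["K"].round(1).tolist(),I["R"].round(3).tolist(),I["t"].round(3).tolist())
    for l in ("filter_pot","pick","pick_tip","pick_handle","notch","ring_end","ring_hinge","tub","offcut","sanding_block"):
        r=models.recognise(l,c)
        print(l,[(np.round(x["centre"],1).tolist(),round(x["confidence"],2)) for x in r][:3])
print(sensors.read_clock(),sensors.read_tcp_rot())
E
```

```text
pics
scene [[463.6, 0.0, 315.1], [0.0, 463.6, 204.8], [0.0, 0.0, 1.0]] [[0.77, -0.638, 0.011], [-0.393, -0.489, -0.779], [0.502, 0.595, -0.627]] [-0.429, 0.345, 1.033]
filter_pot [([249.9, 379.1], 0.92), ([283.2, 453.8], 0.29)]
pick [([202.9, 227.8], 0.58)]
pick_tip [([201.3, 226.9], 0.58)]
pick_handle [([201.9, 227.7], 0.47)]
notch [([250.5, 378.7], 0.68)]
ring_end [([228.3, 379.4], 0.8)]
ring_hinge [([250.2, 377.9], 0.79)]
tub [([169.8, 234.0], 0.84)]
offcut []
sanding_block [([315.3, 404.9], 0.78)]
top [[442.7, 0.0, 324.5], [0.0, 442.7, 197.3], [0.0, 0.0, 1.0]] [[0.002, -1.0, -0.008], [-0.997, -0.001, -0.083], [0.083, 0.008, -0.997]] [0.086, 0.598, 1.373]
filter_pot []
pick [([239.7, 249.6], 0.59)]
pick_tip [([237.3, 250.1], 0.68)]
pick_handle [([239.5, 252.4], 0.6)]
notch [([176.9, 394.1], 0.93)]
ring_end []
ring_hinge [([172.2, 396.5], 0.89)]
tub [([205.5, 209.2], 0.62)]
offcut [([175.8, 395.3], 0.62), ([152.8, 455.7], 0.6)]
sanding_block [([211.0, 458.3], 0.79), ([173.0, 397.4], 0.43)]
1.1 [ 0.70004756  0.09965807  0.70004947 -0.09966152]
```

View pics/scene0.png

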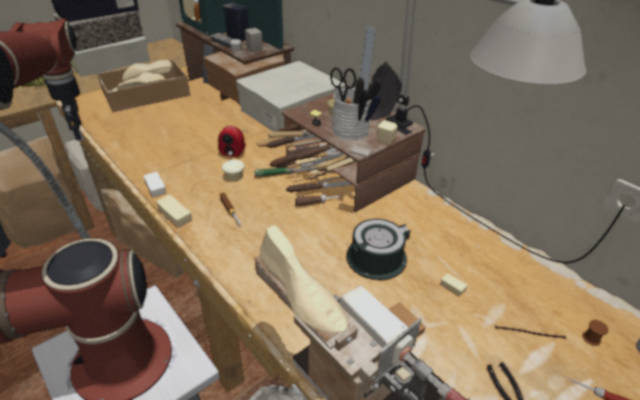

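View pics/top0.png

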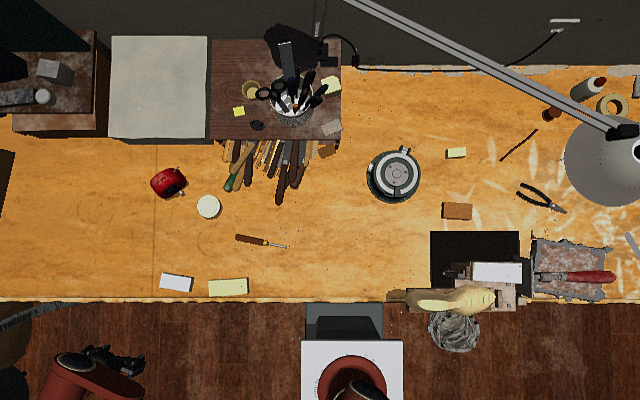

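```bash
python3 - <<'E'
import cv2,numpy as np
t=cv2.imread("pics/top0.png"); s=cv2.imread("pics/scene0.png")
a=cv2.resize(t[140:210,350:440],None,fx=8,fy=8,interpolation=cv2.INTER_CUBIC)
b=cv2.resize(t[225:260,225:300],None,fx=8,fy=8,interpolation=cv2.INTER_CUBIC)
c=cv2.resize(s[210:280,335:425],None,fx=8,fy=8,interpolation=cv2.INTER_CUBIC)
d=cv2.resize(s[185:235,205:255],None,fx=8,fy=8,interpolation=cv2.INTER_CUBIC)
cv2.imwrite("pics/za.png",a);cv2.imwrite("pics/zc.png",c)
e=np.zeros((400,1000,3),np.uint8);e[:280,:600]=b;e[:400,600:1000]=d;cv2.imwrite("pics/zb.png",cv2.resize(e,None,fx=.8,fy=.8))
E
```

```text
(no output)
```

View pics/za.png

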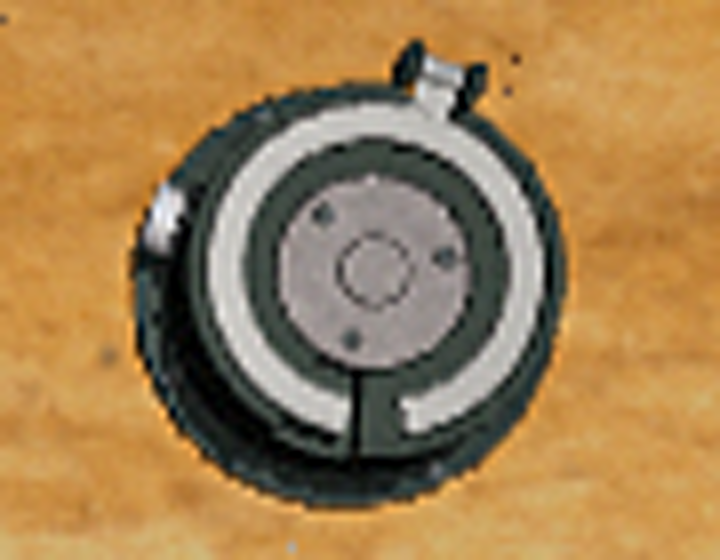

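View pics/zc.png

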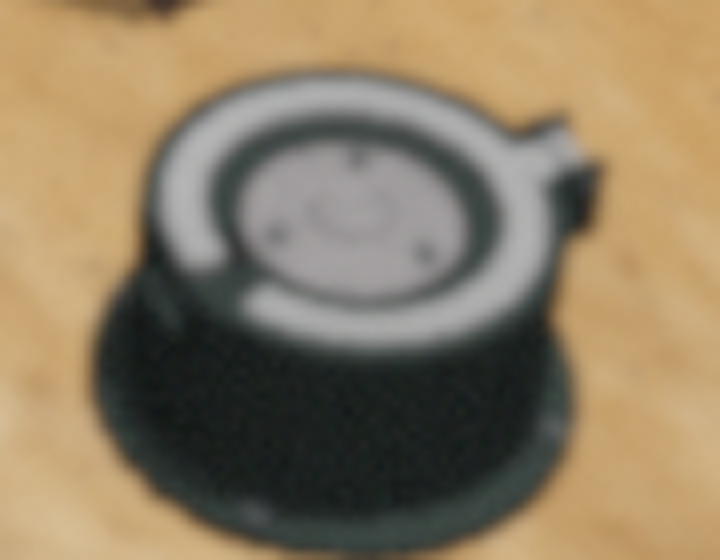

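View pics/zb.png

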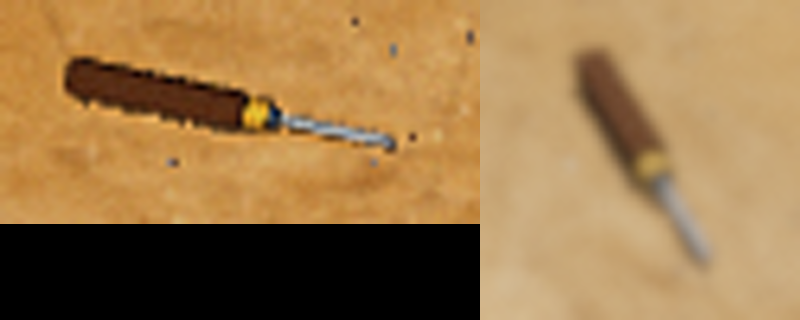

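```bash
cat > h.py <<'E'
from rig import *
import cv2,numpy as np
def bp(c,rc,z):
    I=vision.camera_info(c);K,R,t=[np.array(I[k]) for k in "KRt"]
    rc=np.atleast_2d(np.array(rc,float))
    ray=(np.c_[rc[:,1],rc[:,0],np.ones(len(rc))]@np.linalg.inv(K).T)@R
    o=-R.T@t
    return o+ray*((z-o[2])/ray[:,2])[:,None]
def proj(c,X):
    I=vision.camera_info(c);K,R,t=[np.array(I[k]) for k in "KRt"]
    p=(np.atleast_2d(X)@R.T+t)@K.T
    return p[:,1::-1]/p[:,2:]   # row,col
def circ(P):
    A=np.c_[2*P[:,:2],np.ones(len(P))];b=(P[:,:2]**2).sum(1)
    s=np.linalg.lstsq(A,b,rcond=None)[0];return s[:2],np.sqrt(s[2]+s[:2]@s[:2])
E
python3 - <<'E'
from h import *
t=cv2.imread("pics/top0.png"); s=cv2.imread("pics/scene0.png")
# ring: bright pixels
for c,im,box in (("top",t,(145,205,362,435)),("scene",s,(212,262,340,415))):
    r0,r1,c0,c1=box
    sub=im[r0:r1,c0:c1].astype(int)
    m=(sub.min(2)>135)&(sub.max(2)-sub.min(2)<25)
    # subset by radius from plane coordinates
    rc=np.argwhere(m)+[r0,c0]
    P=bp(c,rc,0.084)[:,:2]
    ctr=np.median(P,0)
    for it in range(10):
        r=np.linalg.norm(P-ctr,axis=1); k=(r>.048)&(r<.067)
        Q=P[k]; a=np.arctan2(Q[:,1]-ctr[1],Q[:,0]-ctr[0])
        ctr,R=circ(Q)
    print(c,"ring ctr",ctr.round(4),R.round(4),k.sum())
    h=np.histogram(np.degrees(a),bins=72,range=(-180,180))[0]
    print(h.tolist())
print("hinge top",bp("top",[149.3,404.6],.083), "scene", bp("scene",[210+150/8,335+550/8],.083))
for c in ("top","scene"):
    vision.get_image(c)
    for x in models.trace("pick",c)[:1]:
        rc=np.argwhere(x["pixels"]);P=bp(c,rc,.012)[:,:2];m=P.mean(0)
        u=np.linalg.svd(P-m)[2][0]; u*=-np.sign(u[1]); q=(P-m)@u
        print(c,len(rc),"yaw",np.degrees(np.arctan2(u[1],u[0])),"ends",m+u*q.min(),m+u*q.max(),np.ptp(q))
print("tip",bp("top",[247.6,286.2],.012),"rear",bp("top",[236.7,235.5],.012))
print("tip sc",bp("scene",[185+262/6.4,205+(705-480)/6.4],.012),"rear",bp("scene",[185+55/6.4,205+(592-480)/6.4],.012))
d=np.load("top_d.npy");print(d[245:250,255:260].mean())
E
```

```text
top ring ctr [ 0.6674 -0.1321] 0.0573 458
[0, 0, 6, 6, 8, 7, 6, 7, 6, 7, 7, 7, 6, 6, 7, 6, 8, 4, 8, 6, 7, 6, 7, 6, 6, 7, 7, 6, 7, 7, 7, 9, 9, 8, 6, 6, 8, 6, 7, 6, 6, 7, 6, 6, 6, 8, 7, 7, 6, 7, 6, 7, 7, 8, 4, 8, 7, 7, 7, 8, 6, 8, 6, 7, 7, 7, 7, 7, 7, 5, 0, 0]
scene ring ctr [ 0.6674 -0.1321] 0.0574 465
[0, 0, 6, 7, 8, 7, 8, 7, 7, 7, 8, 7, 6, 8, 8, 7, 6, 8, 7, 7, 7, 8, 7, 6, 7, 6, 8, 5, 5, 7, 8, 9, 8, 7, 7, 6, 7, 6, 7, 7, 5, 8, 6, 7, 8, 7, 7, 7, 6, 6, 7, 7, 7, 6, 7, 7, 7, 6, 7, 6, 6, 7, 6, 12, 5, 5, 6, 7, 7, 3, 0, 0]
hinge top [[ 0.74074633 -0.1576204   0.083     ]] scene [[ 0.73977948 -0.15539025  0.083     ]]
top 264 yaw -101.85734941240881 ends [0.47583512 0.37132657] [0.44290627 0.21448948] 0.16025660427650829
scene 163 yaw -102.16876078639807 ends [0.4784341  0.37923209] [0.4446599  0.22260684] 0.16022535725907824
tip [[0.43964964 0.20780278 0.012     ]] rear [[0.47364691 0.36897109 0.012     ]]
tip sc [[0.43931045 0.20508527 0.012     ]] rear [[0.47992379 0.37363556 0.012     ]]
1.4132161
```

```bash
cat >> h.py <<'E'
from scipy.spatial.transform import Rotation as Ro
def quat(yaw,flip=0):
    a=np.radians(yaw+90+180*flip);c,s=np.cos(a),np.sin(a)
    q=Ro.from_matrix(np.array([[0,0,-1],[c,s,0],[s,-c,0]]).T).as_quat()
    return [q[3],q[0],q[1],q[2]]
C=np.array([.6674,-.1321]);PY=-19.2
UX=np.array([np.cos(np.radians(PY)),np.sin(np.radians(PY))]);UY=np.array([-UX[1],UX[0]])
H=np.array([.4632,.3139])
def potw(x,y): return C+x*UX+y*UY
E
python3 - <<'E'
from h import *
for f in (0,1):
    for p,y in (([*H,.12],-102),([*H,.01],-102),([*potw(-.2,0),.12],PY),([*potw(-.152,0),.068],PY),([*potw(-.13,0),.14],PY)):
        q=kinematics.inverse_kinematics(p,quat(y,f)); print(f,None if q is None else np.round(q,2))
E
```

```text
0 [ 0.46 -0.03  1.85 -0.    1.32  0.67]
0 [ 0.46  0.11  1.91 -0.    1.12  0.67]
0 [-0.29 -0.22  2.03 -0.    1.33 -1.53]
0 [-0.3  -0.04  1.96 -0.    1.22 -1.53]
0 [-0.3  -0.07  1.85 -0.    1.35 -1.53]
1 [ 0.46 -0.03  1.85 -0.    1.32 -2.47]
1 [ 0.46  0.11  1.91 -0.    1.12 -2.47]
1 [-0.29 -0.22  2.03  0.    1.33  1.61]
1 [-0.3  -0.04  1.96 -0.    1.22  1.61]
1 [-0.3  -0.07  1.85  0.    1.35  1.61]
```

Flip 0 suits both poses. Grasp.

```bash
python3 - <<'E'
from h import *
q=quat(-102)
effector.grip(.05,60)
ctrl.movep([*H,.12],q)
ctrl.move_linear([*H,.010],velocity=.1)
print(sensors.read_wrist_force())
effector.grip(.0,60)
print("open",sensors.read_opening(),sensors.read_tcp_pos(),sensors.read_wrist_force())
effector.grip(.0,100)
ctrl.move_linear([*H,.12],velocity=.1)
print("open",sensors.read_opening(),sensors.read_wrist_force())
ctrl.movep([*potw(-.21,0),.12],quat(PY))
for c in ("scene","top"):
    im,d=vision.get_image(c); cv2.imwrite(f"pics/{c}1.png",im[:,:,::-1])
    r,cc=proj(c,[*potw(-.12,0),.1])[0].astype(int)
    cv2.imwrite(f"pics/{c}1z.png",cv2.resize(np.ascontiguousarray(im[r-45:r+45,cc-60:cc+60,::-1]),None,fx=6,fy=6,interpolation=cv2.INTER_CUBIC)); print(c,r-45,cc-60)
print(sensors.read_clock(),sensors.read_tcp_pos())
E
```

```text
[-0.50066493  0.84589907  0.09994685]
open -4.197222216588896e-05 [0.46316956 0.31388461 0.01000721] [ 0.06892142  0.80382993 -1.01148293]
open 5.6432071045317664e-05 [-0.36686009 -0.65358011 -0.5597745 ]
scene 196 277
top 165 324
8.5333 [ 0.46918301 -0.06265471  0.11997864]
```

View pics/scene1.png

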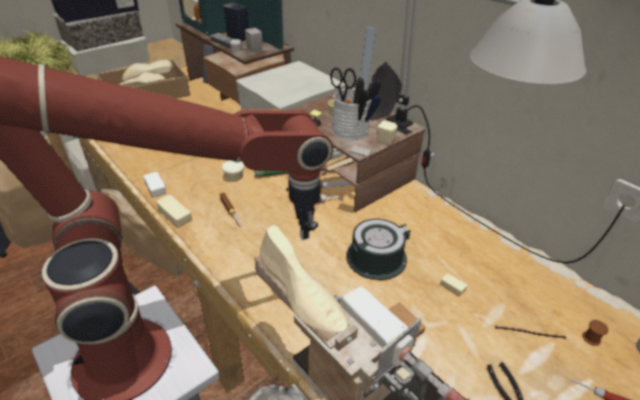

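View pics/top1.png

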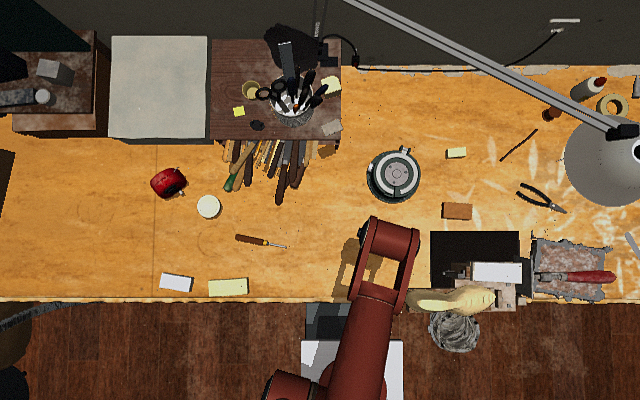

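```bash
python3 - <<'E'
from h import *
print(proj("scene",[[.469,-.063,.112],[*H,.012],[*C,.084]]),proj("top",[[.469,-.063,.112],[*H,.012],[*C,.084]]))
d=np.load("scene_d.npy");I=vision.camera_info("scene");K,R,t=[np.array(I[k]) for k in "KRt"]
for r,c in ((203,229),(212,234),(190,218),(240,300),(180,200),(225,240)):
    z=np.median(d[r-1:r+2,c-1:c+2]);p=np.linalg.inv(K)@[c,r,1]*z;print("scene",r,c,z,(R.T@(p-t)).round(4))
d=np.load("top_d.npy");I=vision.camera_info("top");K,R,t=[np.array(I[k]) for k in "KRt"]
for r,c in ((239,250),(245,275),(230,250),(250,250),(200,300),(173,396)):
    z=np.median(d[r-1:r+2,c-1:c+2]);p=np.linalg.inv(K)@[c,r,1]*z;print("top",r,c,z,(R.T@(p-t)).round(4))
E
```

```text
[[246.28920331 304.63212613]
 [204.73277779 227.77436823]
 [235.31218314 378.94882487]] [[238.7966036  375.23811436]
 [240.04629189 252.79648001]
 [173.0984518  396.55084521]]
scene 203 229 1.4290593 [0.4625 0.3027 0.0263]
scene 212 234 1.4111643 [0.457  0.2668 0.0163]
scene 190 218 1.5184867 [0.4838 0.4104 0.003 ]
scene 240 300 1.3407408 [0.5467 0.0562 0.0006]
scene 180 200 1.562524 [0.4659 0.4984 0.0019]
scene 225 240 1.385174 [0.4461 0.2182 0.003 ]
top 239 250 1.3937774 [0.4666 0.3213 0.0208]
top 245 275 1.3996853 [0.4478 0.2433 0.0127]
top 230 250 1.4195607 [ 0.495   0.3259 -0.0027]
top 250 250 1.4131275 [ 0.4314  0.3246 -0.0015]
top 200 300 1.4217615 [0.5914 0.1658 0.0018]
top 173 396 1.3450701 [ 0.6679 -0.1306  0.0827]
```

View pics/scene1z.png

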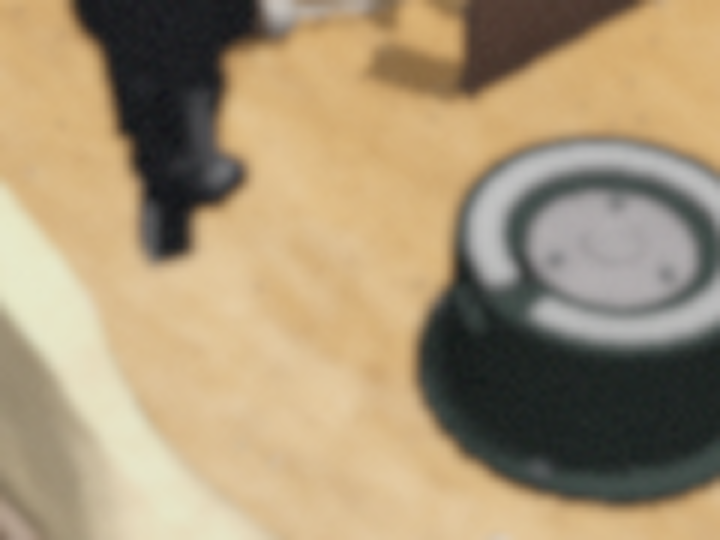

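```bash
python3 - <<'E'
from h import *
print(sensors.read_tcp_rot(),quat(PY),sensors.read_tcp_pos(),sensors.read_opening())
I=vision.camera_info("scene");K,R,t=[np.array(I[k]) for k in "KRt"]
def pts(d,r0,r1,c0,c1):
    rr,cc=np.mgrid[r0:r1,c0:c1];z=d[r0:r1,c0:c1].ravel()
    p=(np.c_[cc.ravel(),rr.ravel(),np.ones(z.size)]@np.linalg.inv(K).T)*z[:,None]
    X=(p-t)@R; return X[(z>0)]
out=[]
for o in (None,.05):
    if o: effector.grip(o,60); print(sensors.read_opening())
    im,d=vision.get_image("scene")
    X=pts(d,190,265,270,340)
    k=(X[:,2]>.05)&(X[:,2]<.16)&(abs(X[:,0]-.469)<.08)&(abs(X[:,1]+.063)<.08)
    Y=X[k]; Y=Y[Y[:,2].argsort()][:60]
    print(Y[::4].round(3).tolist())
    out.append(cv2.resize(np.ascontiguousarray(im[185:265,270:340,::-1]),None,fx=5.5,fy=5.5,interpolation=cv2.INTER_CUBIC))
cv2.imwrite("pics/f2.png",np.hstack(out))
print(sensors.read_clock())
E
```

```text
[ 0.69721544  0.11776931  0.69725608 -0.11770718] [np.float64(0.6972044840356165), np.float64(0.11792331169293771), np.float64(0.6972044840356165), np.float64(-0.11792331169293771)] [ 0.46918301 -0.06265471  0.11997864] 0.0002341957143914892
[[0.47, -0.067, 0.139], [0.46, -0.064, 0.143], [0.46, -0.064, 0.146], [0.468, -0.073, 0.148], [0.463, -0.053, 0.15], [0.46, -0.072, 0.152], [0.467, -0.075, 0.153], [0.461, -0.067, 0.154], [0.461, -0.063, 0.155], [0.46, -0.061, 0.157], [0.468, -0.074, 0.159], [0.473, -0.075, 0.159]]
0.04981974843411617
[[0.479, -0.036, 0.142], [0.467, -0.094, 0.144], [0.473, -0.036, 0.146], [0.478, -0.038, 0.148], [0.475, -0.037, 0.149], [0.461, -0.098, 0.15], [0.453, -0.092, 0.151], [0.471, -0.038, 0.151], [0.453, -0.089, 0.152], [0.468, -0.033, 0.153], [0.457, -0.099, 0.154], [0.462, -0.1, 0.155], [0.46, -0.095, 0.156], [0.452, -0.098, 0.156], [0.472, -0.037, 0.157]]
9.1667
```

View pics/f2.png

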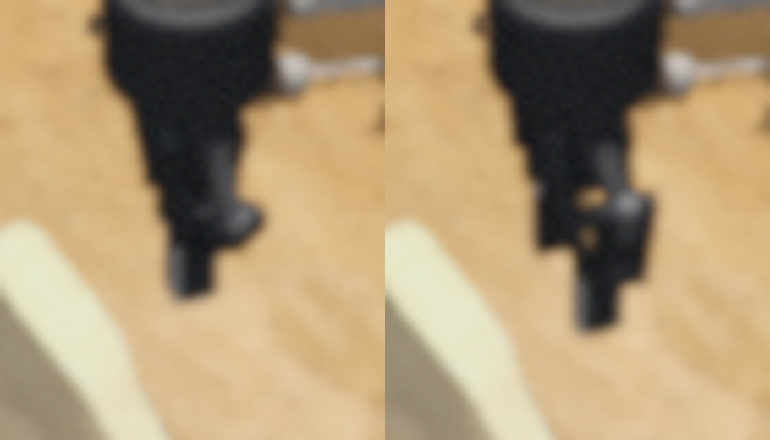

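```bash
cat >> h.py <<'E'
def cloud(c,d,lo,hi):
    I=vision.camera_info(c);K,R,t=[np.array(I[k]) for k in "KRt"]
    rr,cc=np.mgrid[0:400,0:640];z=d.ravel()
    p=(np.c_[cc.ravel(),rr.ravel(),np.ones(z.size)]@np.linalg.inv(K).T)*z[:,None]
    X=(p-t)@R; k=(z>0)&np.all(X>lo,1)&np.all(X<hi,1)
    return X[k]
def crop(c,im,X,h=40,w=50,f=7):
    r,cc=proj(c,X)[0].astype(int)
    return cv2.resize(np.ascontiguousarray(im[r-h:r+h,cc-w:cc+w,::-1]),None,fx=f,fy=f,interpolation=cv2.INTER_CUBIC),(r-h,cc-w)
E
python3 - <<'E'
from h import *
ctrl.movep([*H,.04],quat(-102))
im,d=vision.get_image("scene")
Y=cloud("scene",d,[H[0]-.08,H[1]-.04,.035],[H[0]+.08,H[1]+.06,.09]);Y=Y[Y[:,2].argsort()];print(Y[:40:4].round(3).tolist())
a,o=crop("scene",im,[*H,.03]);cv2.imwrite("pics/g3.png",a);print(o)
for z in (.012,.003,-.004,-.009,-.013):
    ctrl.move_linear([*H,z],velocity=.08)
    f=sensors.read_wrist_force();print(z,f.round(2) if hasattr(f,'round') else f)
    if abs(f[2])>6: break
print(sensors.read_tcp_pos(),sensors.read_clock())
im,d=vision.get_image("scene")
a,o=crop("scene",im,[*H,.03]);cv2.imwrite("pics/g4.png",a)
E
```

```text
[[0.491, 0.302, 0.063], [0.491, 0.301, 0.067], [0.492, 0.297, 0.07], [0.487, 0.3, 0.07], [0.491, 0.299, 0.073], [0.489, 0.313, 0.073], [0.492, 0.301, 0.075], [0.431, 0.316, 0.076], [0.488, 0.3, 0.078], [0.5, 0.301, 0.079]]
(np.int64(160), np.int64(177))
0.012 [ 0.1  -0.45  0.72]
0.003 [-0.16 -0.07  0.56]
-0.004 [ 0.76 -0.12  0.44]
-0.009 [-0.27 -0.19  0.05]
-0.013 [-0.42  0.2   0.38]
[ 0.46294934  0.31375865 -0.01333767] 12.625
```

View pics/g4.png

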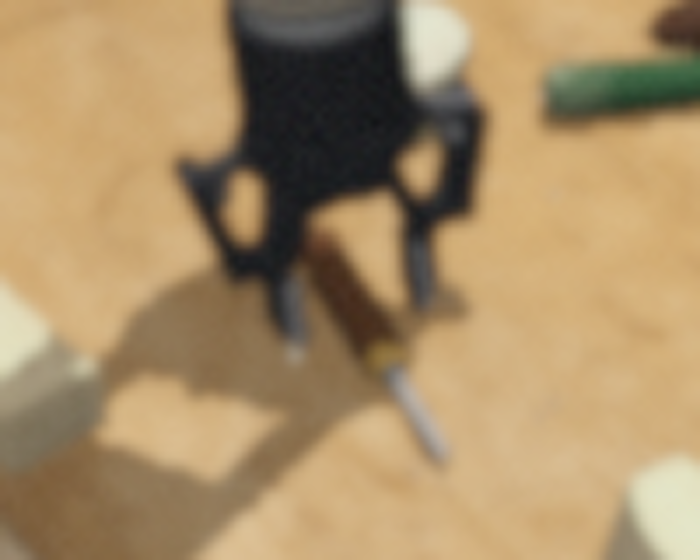

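```bash
python3 - <<'E'
from h import *
p=sensors.read_tcp_pos()
effector.grip(.0,60)
print("open",sensors.read_opening(),sensors.read_tcp_pos(),sensors.read_wrist_force())
effector.grip(.0,100)
ctrl.move_linear([*H,.09],velocity=.1)
print("open",sensors.read_opening(),sensors.read_wrist_force())
if sensors.read_opening()>.01:
  ctrl.movep([*potw(-.21,0),.08],quat(PY))
  ims=[]
  for c in ("scene","top"):
    im,d=vision.get_image(c); np.save(f"{c}5d.npy",d);cv2.imwrite(f"pics/{c}5.png",im[:,:,::-1])
    a,o=crop(c,im,[*potw(-.1,0),.1],40,57,7);print(c,o);cv2.imwrite(f"pics/{c}5z.png",a)
print(sensors.read_clock(),sensors.read_tcp_pos())
E
```

```text
open 0.017477607663541114 [ 0.46359536  0.31409847 -0.01256837] [-0.02249228  0.06926674  0.79661232]
open 0.016996761644316433 [-0.44174144 -0.03390742  0.03901062]
scene (np.int64(199), np.int64(287))
top (np.int64(163), np.int64(329))
16.4583 [ 0.46918947 -0.06264602  0.07997925]
```

View pics/scene5z.png

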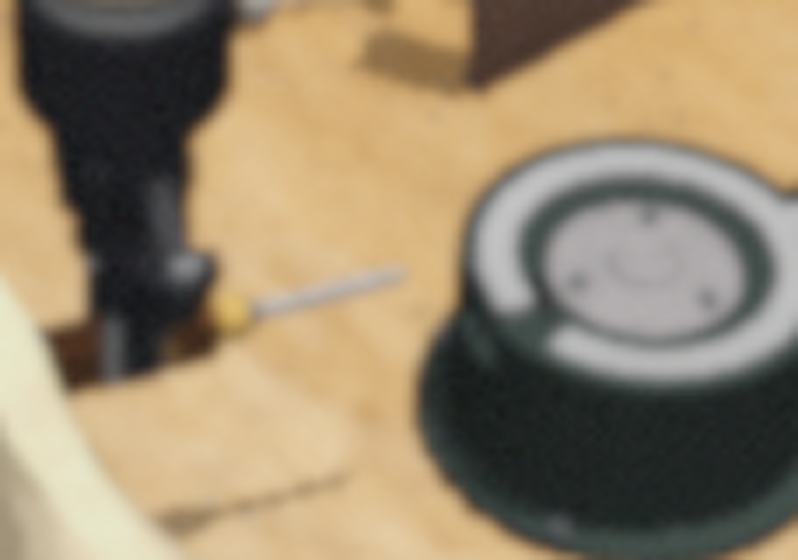

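View pics/top5z.png

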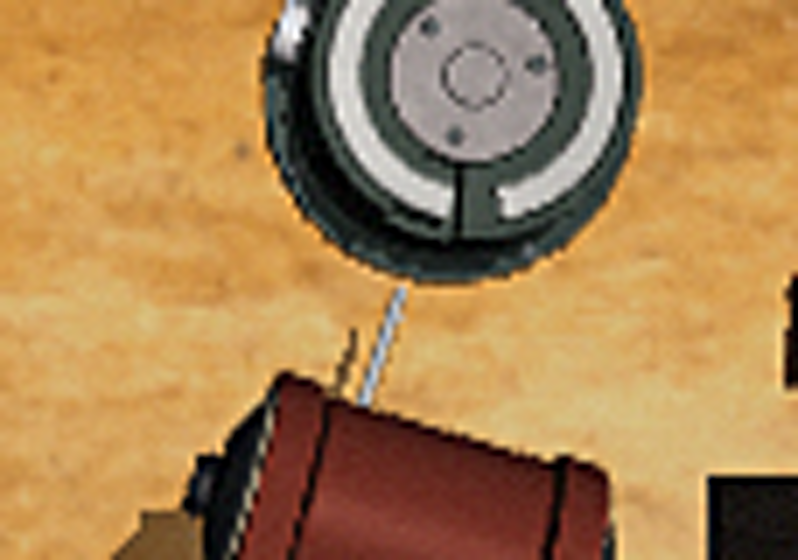

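```bash
python3 - <<'E'
from h import *
from scipy.optimize import least_squares
def tri(rs,rt):
    f=lambda X:np.r_[proj("scene",X)[0]-rs,proj("top",X)[0]-rt]
    s=least_squares(f,[.57,-.09,.1]);return s.x,s.fun
X,e=tri([199+270/7,287+402/7],[163+288/7,329+402/7]);print(X,e)
def inpot(X): d=X[:2]-C; return d@UX,d@UY
print("tip in pot",inpot(X))
S=bp("top",[[163+288/7,329+402/7],[163+404/7,329+364/7]],.105);v=S[0]-S[1];print("yaw top",np.degrees(np.arctan2(v[1],v[0])))
# spike rear end (at ferrule)
X2,e=tri([199+312/7,287+250/7],[163+404/7,329+364/7]);print(X2,e)
print(inpot(bp("top",[163+288/7,329+402/7],.105)[0]),inpot(bp("top",[163+404/7,329+364/7],.105)[0]))
# axis height from scene at known direction
for z in (.095,.1,.105,.11): print(z,inpot(bp("scene",[199+270/7,287+402/7],z)[0]),inpot(bp("scene",[199+312/7,287+255/7],z)[0]))
E
```

```text
[ 0.57184275 -0.0978508   0.10678119] [ 0.01927723 -0.16836733 -0.15413257  0.11916345]
tip in pot (np.float64(-0.10150542730385863), np.float64(0.0009185391045448317))
yaw top -18.569740219929244
[ 0.5190659  -0.07891788  0.10354978] [-0.11209431  1.17519053  1.10199939 -0.81805243]
(np.float64(-0.10186543280335326), np.float64(0.0009225677905945486)) (np.float64(-0.1537786655776269), np.float64(0.0003514935736419853))
0.095 (np.float64(-0.09548982778912381), np.float64(0.01230336573372799)) (np.float64(-0.15540052072246116), np.float64(0.009747906257804296))
0.1 (np.float64(-0.09785709282794168), np.float64(0.007437757009663887)) (np.float64(-0.1574053556522383), np.float64(0.004897756801713002))
0.105 (np.float64(-0.10022435786675962), np.float64(0.002572148285599643)) (np.float64(-0.15941019058201542), np.float64(4.760734562195382e-05))
0.11 (np.float64(-0.10259162290557751), np.float64(-0.002293460438464705)) (np.float64(-0.1614150255117927), np.float64(-0.004802542110469269))
```

```bash
python3 - <<'E'
from h import *
im=cv2.imread("pics/top5.png");
def inpot(X): d=X[:,:2]-C; return np.c_[d@UX,d@UY]
# brightness along arc r=57 at ring top z=.084, finding gap edges
g=im.astype(float).min(2)
for c,fn in (("top","pics/top5.png"),("scene","pics/scene5.png")):
    g=cv2.imread(fn).astype(np.float32).min(2)
    a=np.radians(np.arange(140,220,.5))
    prof=0
    for r in (.053,.056,.059,.061):
        P=np.c_[C[0]+r*np.cos(a),C[1]+r*np.sin(a),np.full(a.size,.084)]
        q=proj(c,P).astype(np.float32)
        prof=prof+cv2.remap(g,q[:,1:].copy(),q[:,:1].copy(),cv2.INTER_LINEAR)[:,0]/4
    k=prof<(prof.max()+prof.min())/2
    print(c,np.degrees(a[k])[[0,-1]],k.sum())
E
python3 - <<'E'
import cv2
im=cv2.imread("pics/top0.png")
cv2.imwrite("pics/z7.png",cv2.resize(im[180:202,380:410],None,fx=24,fy=24,interpolation=cv2.INTER_NEAREST))
E
```

```text
top [169.5 189. ] 40
scene [170.5 188. ] 36
```

View pics/z7.png

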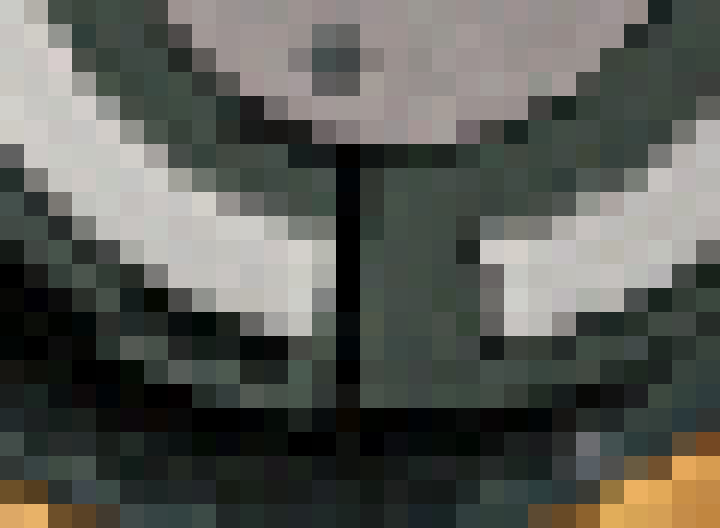

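```bash
python3 - <<'E'
from h import *
P=bp("top",[[187,395],[192,395],[196.5,395]],.084)[:,:2]
E_=bp("top",[[190,394],[193.5,393.2]],.084)[:,:2]
for y in (-17,-18,-19,-20,-21):
    u=np.array([np.cos(np.radians(y)),np.sin(np.radians(y))]);v=np.array([-u[1],u[0]])
    q=np.c_[(P-C)@u,(P-C)@v]*1e3; print(y,q.round(1).tolist(),(q[:,1]-(-16.5+8*(q[:,0]+72)/35)).round(1),"end y",((E_-C)@v*1e3).round(1))
E
```

```text
-17 [[-42.1, -7.5], [-56.7, -11.7], [-69.8, -15.6]] [2.2 1.3 0.4] end y [-7.1 -7.8]
-18 [[-42.0, -8.2], [-56.5, -12.7], [-69.5, -16.8]] [ 1.4  0.2 -0.9] end y [-8.  -8.9]
-19 [[-41.8, -8.9], [-56.2, -13.7], [-69.2, -18.0]] [ 0.7 -0.8 -2.2] end y [ -8.9 -10. ]
-20 [[-41.6, -9.6], [-56.0, -14.7], [-68.9, -19.2]] [-0.1 -1.8 -3.4] end y [ -9.8 -11.1]
-21 [[-41.5, -10.4], [-55.7, -15.7], [-68.5, -20.4]] [-0.9 -2.9 -4.7] end y [-10.7 -12.2]
```

```bash
sed -i 's/PY=-19.2/PY=-18.4/' h.py; cat >> h.py <<'E'
def tipto(x,y,z,v=.05): # pick tip in pot frame -> TCP linear
    ctrl.move_linear([*potw(x-.1085,y-.0008),z-.0258],velocity=v,rotation=quat(PY))
E
python3 - <<'E'
from h import *
tipto(-.100,0,.070,.08)
f0=np.array(sensors.read_wrist_force());print(f0.round(2))
for x in (-.085,-.070,-.060):
    tipto(x,0,.070,.04); f=np.array(sensors.read_wrist_force());print(x,(f-f0).round(2))
    if np.linalg.norm(f-f0)>5: break
for c in ("scene","top"):
    im,d=vision.get_image(c)
    a,o=crop(c,im,[*potw(-.08,0),.08],40,57,7);print(c,o);cv2.imwrite(f"pics/{c}6z.png",a)
print(sensors.read_clock(),sensors.read_tcp_pos())
E
```

```text
[-0.2  -0.3   0.63]
-0.085 [ 0.17  0.08 -0.98]
-0.07 [ 0.24 -0.08 -0.85]
-0.06 [ 0.5   1.13 -1.51]
scene (np.int64(203), np.int64(294))
top (np.int64(158), np.int64(331))
18.6083 [ 0.50720033 -0.079644    0.04414767]
```

View pics/scene6z.png

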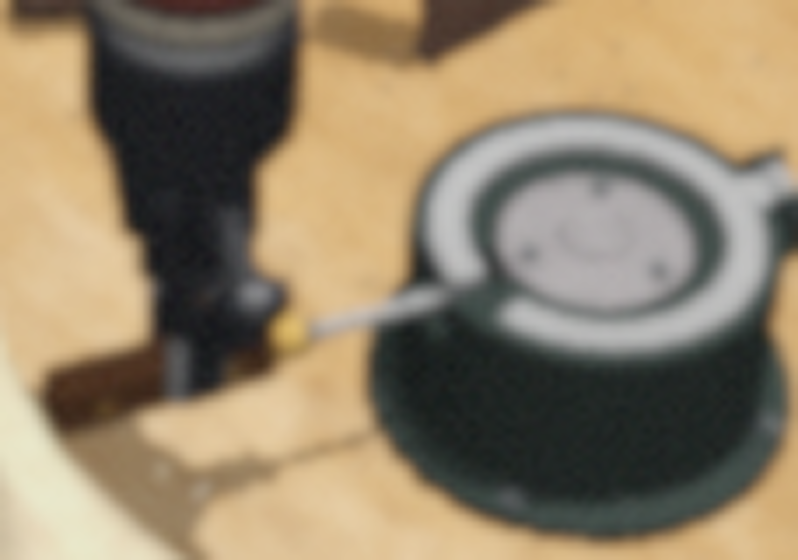

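View pics/top6z.png

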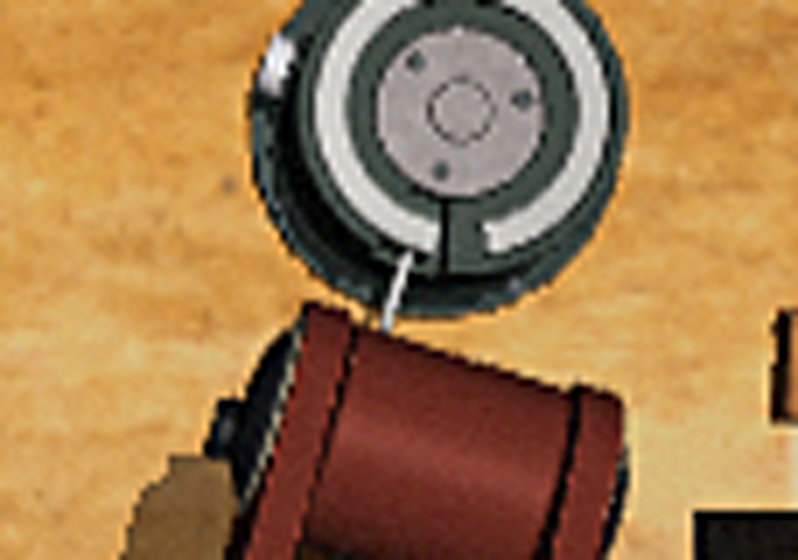

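```bash
python3 - <<'E'
from h import *
for x in (-.052,-.046,-.042):
    tipto(x,0,.070,.03); f=np.array(sensors.read_wrist_force());print(x,f.round(2))
    if np.linalg.norm(f)>6: break
ctrl.hold(.15)
im,d=vision.get_image("scene");a,o=crop("scene",im,[*potw(-.08,0),.08],40,57,7);cv2.imwrite(f"pics/s7.png",a)
im,d=vision.get_image("top");a,o=crop("top",im,[*potw(-.06,0),.08],20,28,14);cv2.imwrite(f"pics/t7.png",a)
print(sensors.read_clock(),sensors.read_tcp_pos())
E
```

```text
-0.052 [ 0.29  0.41 -1.5 ]
-0.046 [-0.77  0.41 -0.96]
-0.042 [ 0.32  0.2  -0.38]
19.9083 [ 0.52427669 -0.08532911  0.04416896]
```

View pics/s7.png

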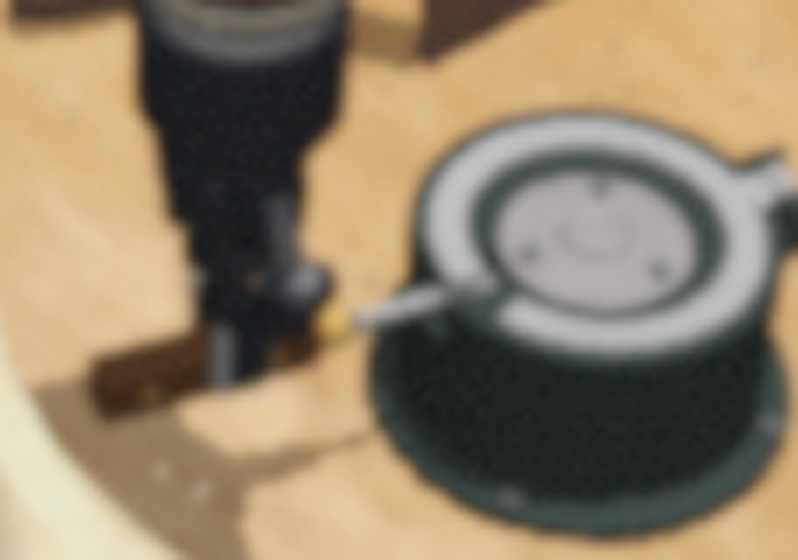

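View pics/t7.png

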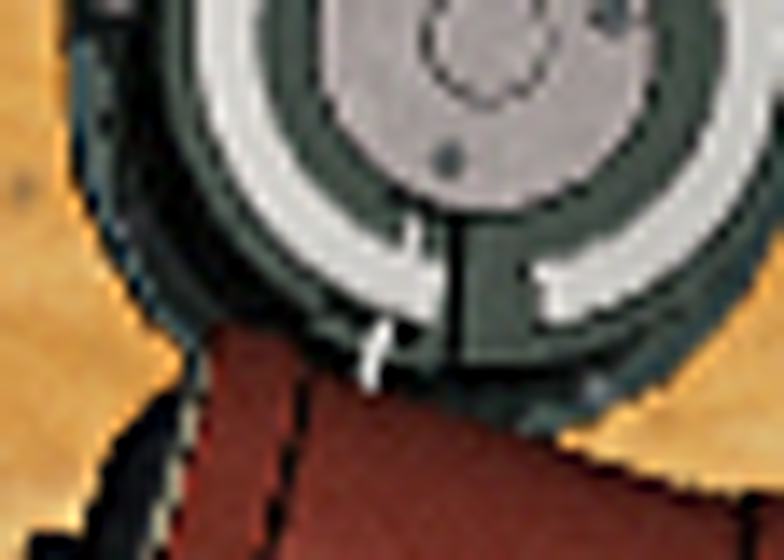

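```bash
python3 - <<'E'
from h import *
tipto(-.042,0,.0748,.03)
for th in (0.06,.14,.22,.30,.38,.44,.50):
    z=.081+.130*np.sin(th)-.003*np.cos(th)-.003
    x=.080-.130*np.cos(th)+.008
    tipto(x,0,z,.04); f=np.array(sensors.read_wrist_force());print(th,round(x,3),round(z,3),f.round(2))
    if np.linalg.norm(f)>12: break
ctrl.hold(.2)
im,d=vision.get_image("scene");a,o=crop("scene",im,[*potw(-.06,0),.1],40,57,7);cv2.imwrite(f"pics/s8.png",a)
print(sensors.read_clock(),sensors.read_tcp_pos())
E
```

```text
0.06 -0.042 0.083 [-1.48 -0.49  0.05]
0.14 -0.041 0.093 [ 0.02  0.02 -0.31]
0.22 -0.039 0.103 [-0.18 -0.66 -0.5 ]
0.3 -0.036 0.114 [-0.05 -0.19 -0.92]
0.38 -0.033 0.123 [-0.26  0.04 -0.56]
0.44 -0.03 0.131 [ 0.11 -0.62 -1.13]
0.5 -0.026 0.138 [-0.51  0.06 -1.26]
23.15 [ 0.53953372 -0.09040507  0.11197659]
```

View pics/s8.png

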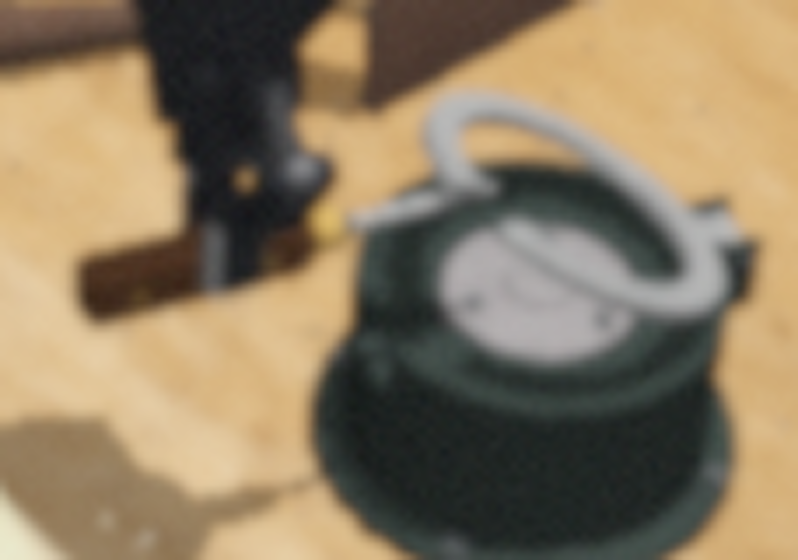

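```bash
python3 - <<'E'
from h import *
tipto(-.027,0,.131,.04)
tipto(-.12,0,.131,.1)
im,d=vision.get_image("scene");a,o=crop("scene",im,[*potw(-.06,0),.1],40,57,7);cv2.imwrite(f"pics/s9.png",a)
Y=cloud("scene",d,[.55,-.2,.095],[.78,-.05,.2]);print("max z",np.sort(Y[:,2])[-10:].round(3))
R=Y-np.r_[C,0];px=R[:,:2]@UX;k=px<-.02;print("front pts",px[k].min() if k.any() else None,Y[k][:,2].max() if k.any() else None)
kk=(px>-.03)&(px<.06); A=np.polyfit(px[kk],Y[kk][:,2],1);print("slope ang",np.arctan(A[0]))
print(sensors.read_clock())
ctrl.movep([*H,.09],quat(-102))
print(sensors.read_clock())
for z in (.03,0.0,-.006,-.010,-.0125):
    ctrl.move_linear([*H,z],velocity=.08 if z>-.001 else .03)
    f=np.array(sensors.read_wrist_force());print(z,f.round(2))
    if f[2]>4: break
im,d=vision.get_image("scene");a,o=crop("scene",im,[*H,.03]);cv2.imwrite("pics/g9.png",a)
print(sensors.read_clock(),sensors.read_tcp_pos())
E
```

```text
max z [0.152 0.152 0.152 0.152 0.152 0.152 0.152 0.153 0.153 0.154]
front pts -0.12233949982745727 0.15369019351853128
slope ang -0.49715104668938
24.6
26.5167
0.03 [0.14 1.21 0.69]
0.0 [0.47 0.79 0.02]
-0.006 [ 0.45 -0.59 -1.37]
-0.01 [ 1.15 -0.11 -1.35]
-0.0125 [ 0.1  -0.27  0.11]
28.875 [ 0.46326582  0.31393617 -0.01248237]
```

View pics/s9.png

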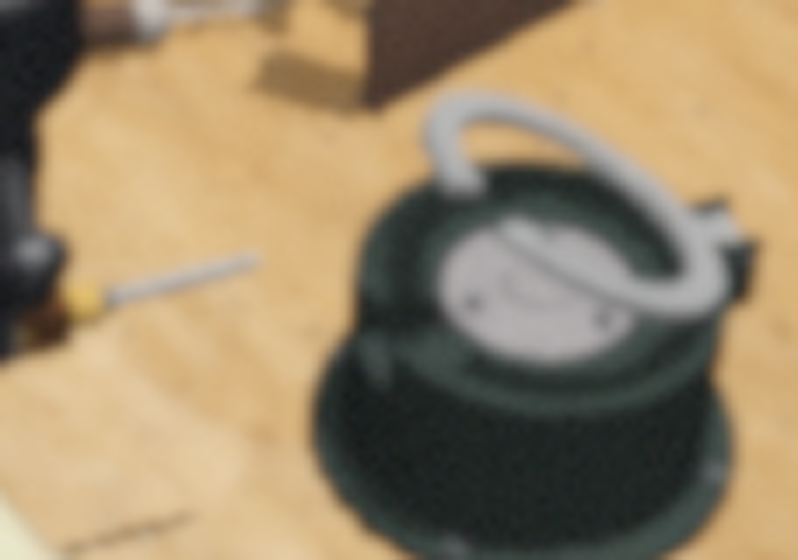

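View pics/g9.png

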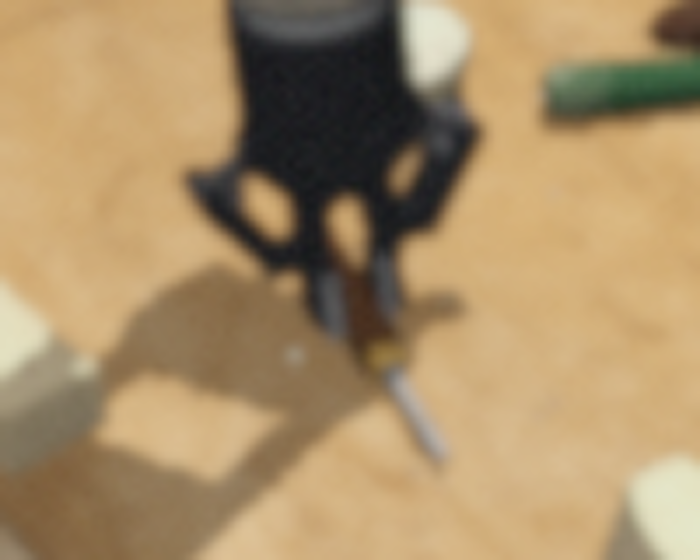

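The ring stands at about 0.5 rad, and the pick is back at its spot within about 1 mm of the bench. Next I release it and back off.

```bash
python3 - <<'E'
from h import *
effector.grip(.05,60); print(sensors.read_opening())
ctrl.move_linear([*H,.13],velocity=.1)
ctrl.movep([.30,.45,.2],quat(-102))
ctrl.hold(.5)
im,d=vision.get_image("scene");a,o=crop("scene",im,[*H,.0],40,50,7);b,_=crop("scene",im,[*potw(-.02,0),.1],40,50,7)
cv2.imwrite("pics/fin.png",cv2.resize(np.hstack([a,b]),(800,320)));cv2.imwrite("pics/finfull.png",im[:,:,::-1])
Y=cloud("scene",d,[.55,-.2,.095],[.78,-.05,.2]);print("ring max z",np.sort(Y[:,2])[-5:].round(3))
Y=cloud("scene",d,[.43,.19,.008],[.49,.39,.1]);print("pick max z",np.sort(Y[:,2])[-5:].round(3))
print(sensors.read_clock())
E
```

```text
0.05004464361765395
ring max z [0.153 0.153 0.154 0.155 0.155]
pick max z [0.028 0.028 0.028 0.029 0.029]
32.3083
```

View pics/fin.png

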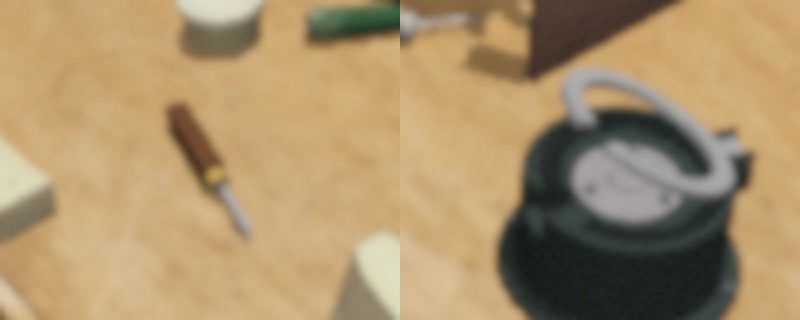

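View pics/finfull.png

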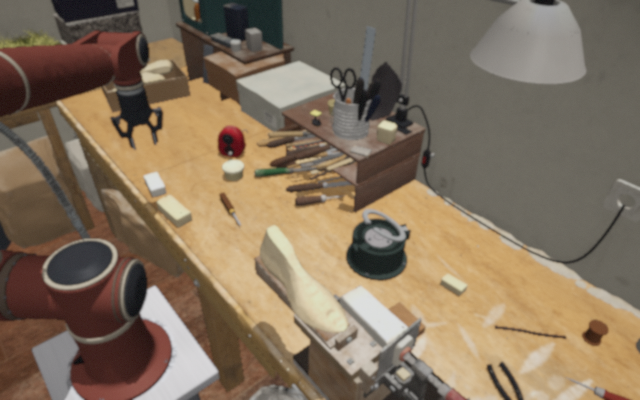

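The pick lies flat on the bench (scene about row 208, col 231), the ring is up (around row 220, col 383), and the arm is clear. Nothing else has moved, so I'm handing in.

```bash
python3 -c "
from rig import *
workorder.hand_in(); print(sensors.read_clock())"
```

```text
the job is handed in; nothing more can be done
the job is handed in; nothing more can be done
```

The job is handed in: the ring is out of its groove and standing up by itself, and the pick is back on the bench where I found it. The clock read about 32 s shortly before hand-in. The hand-in gave no verdict.

- **First grasp failed:** the gripper closed on air. The depth image showed the fingertips about 27 mm higher than the stated tool frame puts them. I lowered the next grasp to match, and it held the handle at an opening of about 17 mm.
- **Insertion:** I measured the pick tip against the pot in both cameras and slid the spike in about 30 mm. The top picture showed the spike coming out inside the ring. I saw no wrist-force reading above about 2 N.
- **Lift:** I raised the ring along its arc, then drew the pick out.
- **Final ring check:** the ring stood at about 0.5 rad. Its highest points measured about 153 mm above the bench, roughly 69 mm above the rim, and it did not sag between the two pictures after the pick came out.
- **Final pick and bench check:** the pick lies flat and released. The depth reading for its highest point was 28–29 mm, against the stated 24 mm handle height; I took the difference as depth error. The arm was clear, and nothing else looked moved in the picture.

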